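Hang the bean canister on the weighing arm

TASK

Weigh the taller of the two lidded steel bean canisters: hang it by its handle in the hook of the spring-balanced weighing arm on the coffee counter. Keep hold of it and go down with the arm as it sinks, and let go only once the arm carries the weight and has settled, so that it neither drops nor bounces; leave the low canister where it stands.

Things in the scene. Friction and masses are not known exactly. Their poses are not given: they have to be found in the camera images.
- tall_grip (a point): Centre of the black grip block (20 x 34 x 48 mm: x, y, z) on the handle of the TALLER canister (d 84, lid top 88 mm above foot; this point 170; 0.48-0.75 kg). Below it a flat cross bar, 14 x 72 x 8 mm, underside 32 mm below this point, on straps at y = +-34 mm: a window 64 wide, 50 high above the lid, open along x. Stiff, same after a half turn. Grip from above, fingers closing along y.
- low_grip (a point): Centre of the same grip block on the LOW, wide lidded steel canister (108 mm in diameter, lid top 45 mm above its foot; this point 127 mm above its foot). Bystander: leave it standing.
- hook_seat (a point): Middle of the top of the arm's flat hook, where the bar rests; z up, x towards the mast, open end to -x. Strip 16 mm wide, 8 thick, always level, 225 mm up when empty. Tip 20-28 mm off on -x, 14 high; shoulder 20-28 mm off on +x, 9 high (bar has 13 mm play each way); bracket 69 mm off on +x. Bar along hook y, enter along +x with bar above the tip and lid below the strip, then lower.
- bracket_top (a point): Point on top of the upright end bracket of the weighing arm, 75 mm from the hook seat along the hook's x and 10 mm above it; it goes up and down with the hook. Spring-balanced, damped arm: about 134 N/m at the hook, empty against its upper stop, lower stop 73 mm down. The hook sinks almost straight; the tall canister's weight takes it 30 to 52 mm down (clear of the counter), settling in about 1 s.

How it is judged (in metres and radians):
On the way:
1. the tall canister sits in the hook, still held, with the arm sunk under it and at rest (x of tall_grip in the frame of hook_seat between -0.018 and 0.018 m and y of tall_grip in the frame of hook_seat between -0.018 and 0.018 m and z of tall_grip in the frame of hook_seat between 0.02 and 0.044 m and contact force between the fingers and canister_tall above 0.5 N and height (world z) of hook_seat below 0.21 m and linear speed of hook below 0.02 m/s), for 0.2 s.
At the end, for the whole second after the job is handed in: The tall canister hangs by its bar in the hook, released and still: grip point within 18 mm of the seat along hook x and y and 20 to 44 mm above it, tilt under 0.2 rad, hook sunk below 203 mm above the counter; the low canister is within 30 mm of its start (x of tall_grip in the frame of hook_seat between -0.018 and 0.018 m and y of tall_grip in the frame of hook_seat between -0.018 and 0.018 m and z of tall_grip in the frame of hook_seat between 0.02 and 0.044 m and height (world z) of hook_seat below 0.203 m and angle between tall_grip's own z axis and vertical below 0.2 rad and linear speed of canister_tall below 0.03 m/s and linear speed of hook below 0.02 m/s and distance of low_grip from where it was at the start of the episode below 0.03 m and contact force between canister_tall and the fingers below 0.05 N); the robot touches nothing.
It fails at once if the arm drops or springs up faster than 77 mm/s at the hook with the tall canister in its hook and not held, as when let go before the arm has settled (contact force between the fingers and canister_tall below 0.05 N and distance between tall_grip and hook_seat below 0.06 m and linear speed of hook above 0.077 m/s).
It fails at once if the low canister is moved more than 30 mm (distance of low_grip from where it was at the start of the episode above 0.03 m).
It also fails if it takes over 64 s, if anything falls off the work surface, if the arm or the gripper's body presses on something with over 40 N, if the wrist force passes 120 N, or if a joint passes its speed limit or range.

ROBOT

A 6-joint arm with a two-finger parallel gripper is mounted at the origin on the work surface. World frame = base frame: x ahead of the robot, y to its left, z up, the work surface at z = 0. Lengths are in mm, angles in degrees, forces in N, time in s.
With the tool pointing down it reaches from about 300 to 850 mm from the base axis. Payload 4.2 kg.
Tool frame: the origin (TCP) lies on the centre line of the jaws, within the pads' length; the fingertips stand 14 mm ahead of it and the grasp point (between the pads) lies 5 mm behind it; z points along the fingers, y is the line along which they close (so a half turn about z gives the same grasp; the last joint's range is limited). The gripper opens to 91 mm and grips with 3 to 60 N. Pads are 32 mm wide; open, the fingers measure 118 mm over their backs; the gripper's body (76 mm by 178 mm) begins 60 mm behind the grasp point.
Start: joints at [-72.594, 18.312, 89.639, -0, 72.044, -1.146], TCP at [182.952, -545.136, 197.476] pointing down, gripper open.
Joint ranges: [-177.97, 177.97], [-48.28, 115.42], [12.27, 149.76], [-77.06, 257.06], [2.81, 150.46], [-146.56, 146.56]. Speed limits (degrees/s): [147.25, 147.25, 180, 180, 180, 180].

INTERFACE

Orientations are given as [roll, pitch, yaw] about the fixed x, y, z axes, in that order (R = Rz(yaw) Ry(pitch) Rx(roll)).
In Python, from workcell import env gives the robot as it stands.
- The arm moves only by the tool arm_command, never from a script. Its argument "motion" is a list of rows, each an object with "offset": the shift along the tool's x, y, z in m, a list of three; "spin": the turn about the tool's z in rad. In form: [{"offset": [tx, ty, tz], "spin": spin}, ...]. A call has 1 to 5 rows; each row shifts and turns the commanded pose from where the row before left it, along the tool's axes as they then stand; what a row does not reach is not made up. A row lasts 1/8 s, in which the tool goes at most 62.5 mm and 10.7 degrees, less where a joint would pass 70% of its speed; a pose out of reach is approached as far as the arm can. A call with a gripper value outside its range is refused whole. "jaw" is the finger opening in m, from 0 to 0.0912, set as the call begins (left out, the last holds). The fingers move at their own pace and stop on an object; "newtons" is the grip in N (left out, the last holds). Time passes only in rows, so rows that do not move let the fingers close. It gives the time, the measured TCP pose, the force, the opening and the grip force at its end, in the units of the state.
- env.state(): the state, without advancing time (a new reading comes with each control period).
- env.grab_frame(name): name is "side" or "top" or "wrist"; returns (picture, depth): 400x640x3 uint8, blue, green, red; 400x640 float32, mm along the optical axis (not along the pixel's ray), 0 where there is no reading.
- env.camera_model(name): a dict with "fx", "fy", "cx", "cy" (pixels), "k1" (the pictures are not rectified: a ray, as slopes to the right and down, at radius r is drawn at 1 + k1 r^2 times it, then the intrinsics apply), "eye" and "rotation" of the camera in the world; the wrist camera has in their place "hand_eye" (4x4, takes a point from camera to tool coordinates, whose origin is the TCP and whose axes are the flange's). Camera axes: x right, y down, z forward; pixel columns grow to the right and rows downward; lengths in mm; the calibration is good to about 2 mm. A picture is of the moment at which its call begins: read the wrist's pose just before it. camera_model takes no time and is no camera call.
- env.job_done(): hands the job in; it is judged then, once.
Trained networks look in the newest picture that a camera, given by its name, has taken for a name from the list of things; names that differ only in an ending like _2 or _b are one class to them, and where a whole thing is asked for, a point or a joint stands for the part that bears it (a point fixed in the world has none). Each returns a list of dicts, best first, with "score" (0 to 1); they miss things now and then, are a little off and sometimes report something else, mostly with a low value. They report only what shows in the picture. A call takes as long as a camera call.
- env.boxes_of(camera, target): "bbox" ([left, top, right, bottom] in pixels, round what is visible of it).
- env.pinpoint(camera, target): "location" ([column, row] in pixels: a listed point, or the origin of a listed thing).
The state is a dict: "time_s": time; "qpos": joint angles; "qvel": joint speeds; "effort": joint torques, N m; "ee_pos": TCP position; "ee_rot": TCP orientation; "force": force on the tool from outside, world axes, zero at the start; "torque": the same for the moment, N m; "gripper_width": finger opening in mm; "gripper_force": force on a finger pad.
Only numpy, scipy, OpenCV 4.12 (cv2) and the standard library are available. Lean on these libraries where they do the work, as an engineer would, in place of code of your own. Each camera call takes 0.05 s, during which the arm holds its last target. There are 200 camera calls.

## Working session

There is one attempt and no reset: what is moved stays moved. The work goes in short steps, Python scripts to look and compute and a tool call to move; the robot and the scene stay as the last step left them, time stands still between calls to the robot, and variables do not carry over. Pictures are saved under pics/ and viewed, at most 10 in all, crops included, and the job is handed in when it is done.

Besides the shell and the picture viewer there is one more tool, called after "Call:" as name([rows], argument=value, ...), one row to a line, values as JSON. arm_command: Moves the arm, as the interface text tells. Its arguments: {"type":"object","properties":{"motion":{"type":"array"},"jaw":{"type":"number"},"newtons":{"type":"number"}},"required":["motion"]}

```bash
mkdir -p pics
cat > h.py <<'E'
import numpy as np, cv2
from scipy.spatial.transform import Rotation as R
from workcell import env
def tool():
    s=env.state(); T=np.eye(4); T[:3,:3]=R.from_euler('xyz',s['ee_rot'],degrees=True).as_matrix(); T[:3,3]=s['ee_pos']; return T
def pose(c,T=None):
    m=env.camera_model(c)
    if 'hand_eye' in m: return m,(tool() if T is None else T)@np.array(m['hand_eye'])
    P=np.eye(4);P[:3,:3]=np.array(m['rotation']);P[:3,3]=m['eye'];return m,P
def ray(c,px,T=None):
    m,P=pose(c,T); d=np.array([(px[0]-m['cx'])/m['fx'],(px[1]-m['cy'])/m['fy']]); u=d.copy()
    for _ in range(20): u=d/(1+m['k1']*(u@u))
    return P[:3,3],P[:3,:3]@np.array([u[0],u[1],1])
def at(c,px,z,T=None): o,d=ray(c,px,T); return o+d*z
def atz(c,px,h,T=None): o,d=ray(c,px,T); return o+d*(h-o[2])/d[2]
def tri(rays):
    A=np.zeros((3,3));b=np.zeros(3)
    for o,d in rays:
        d=d/np.linalg.norm(d);M=np.eye(3)-np.outer(d,d);A+=M;b+=M@o
    x=np.linalg.solve(A,b)
    return x,[round(float(np.linalg.norm((np.eye(3)-np.outer(d,d)/(d@d))@(x-o))),1) for o,d in rays]
E
python3 - <<'E'
from h import *
np.set_printoptions(precision=1,suppress=True)
s=env.state();print(s['ee_pos'],s['ee_rot'],s['force'],s['gripper_width'],s['time_s'])
for c in ['side','top']:
    im,d=env.grab_frame(c);cv2.imwrite(f'pics/{c}0.png',im)
    m,P=pose(c);print(c,P[:3,3],P[:3,2])
    for t in ['tall_grip','low_grip','hook_seat','bracket_top']:
        for r in env.pinpoint(c,t)[:2]:
            u,v=r['location'];z=d[int(v),int(u)];print(t,round(r['score'],2),[round(u),round(v)],z,at(c,(u,v),z))
E
```

```text
[ 182.8 -544.6  196.6] [-179.9   -0.    18.6] [-0.   0.2 -0. ] 90.96278647466983 0.0
side [431.9 555.3 796.3] [-165.8 -165.8 -165.8]
tall_grip 0.89 [371, 138] 1090.6394 [-196720.6 -196597.2 -196356.2]
low_grip 0.77 [360, 213] 957.6925 [-169967.  -169843.6 -169602.6]
hook_seat 0.85 [292, 249] 776.60974 [-123488.6 -123365.2 -123124.3]
hook_seat 0.54 [362, 214] 968.0674 [-172305.2 -172181.8 -171940.9]
bracket_top 0.94 [242, 248] 762.5315 [-111066.9 -110943.5 -110702.5]
top [ 480.   -91.4 1004.3] [-90.6 -90.6 -90.6]
tall_grip 0.81 [455, 228] 809.2788 [-122694.9 -123266.2 -122170.5]
low_grip 0.75 [357, 237] 848.14044 [-89284.9 -89856.3 -88760.6]
bracket_top 0.6 [250, 171] 794.60394 [-43403.1 -43974.4 -42878.7]
```

```bash
sed -i "s/P\[:3,:3\]=np.array(m\['rotation'\])/P[:3,:3]=R.from_euler('xyz',m['rotation'],degrees=True).as_matrix()/" h.py
python3 - <<'E'
from h import *
np.set_printoptions(precision=1,suppress=True)
print(env.camera_model('side')); print(env.camera_model('wrist'))
D={}
for c in ['side','top']:
    im,d=env.grab_frame(c)
    m,P=pose(c);print(c,P[:3,3],P[:3,2])
    for t in ['tall_grip','low_grip','hook_seat','bracket_top']:
        for r in env.pinpoint(c,t)[:1]:
            u,v=r['location'];z=d[int(v),int(u)];print(t,round(r['score'],2),[round(u),round(v)],z,at(c,(u,v),z)); D.setdefault(t,[]).append(ray(c,(u,v)))
for t in D:
    if len(D[t])>1: print(t,*tri(D[t]))
a=cv2.imread('pics/side0.png');b=cv2.imread('pics/top0.png');cv2.imwrite('pics/both.png',cv2.resize(np.vstack([a,b]),(480,600)))
E
```

```text
{'fx': 492.07409651138283, 'fy': 492.07409651138283, 'cx': 314.8777647806206, 'cy': 200.72795801039643, 'k1': -0.09211443194891725, 'eye': array([431.9, 555.3, 796.3]), 'rotation': array([-131.4,    0.1, -165.8])}
{'fx': 295.2800355616697, 'fy': 295.2800355616697, 'cx': 315.38058127119893, 'cy': 200.6758690336194, 'k1': -0.039684944508423144, 'hand_eye': array([[  -0. ,   -1. ,   -0.2,   67.9],
       [   1. ,   -0. ,   -0. ,   -0.1],
       [   0. ,   -0.2,    1. , -187.2],
       [   0. ,    0. ,    0. ,    1. ]])}
side [431.9 555.3 796.3] [ 0.2 -0.7 -0.7]
tall_grip 0.62 [374, 135] 1089.0581 [ 529.7 -362.4  185.9]
low_grip 0.92 [361, 215] 961.31714 [ 518.1 -148.3  140.2]
hook_seat 0.88 [292, 250] 771.5479 [596.1  52.2 228.4]
bracket_top 0.7 [245, 250] 763.9321 [665.8  74.9 234.5]
top [ 480.   -91.4 1004.3] [ 0.1  0.  -1. ]
tall_grip 0.77 [450, 229] 808.89026 [ 533.5 -365.4  192.7]
low_grip 0.92 [358, 236] 850.4908 [ 524.  -161.9  150.5]
hook_seat 0.81 [262, 200] 788.658 [600.4  50.6 225.8]
bracket_top 0.84 [250, 168] 788.7822 [669.6  76.3 236.2]
tall_grip [ 532.4 -369.4  181.2] [1.9, 1.9]
low_grip [ 522.7 -164.2  125.2] [2.6, 2.6]
hook_seat [598.5  50.3 226.3] [1.8, 1.8]
bracket_top [667.5  76.  235.9] [2.1, 2.1]
```

View pics/side0.png

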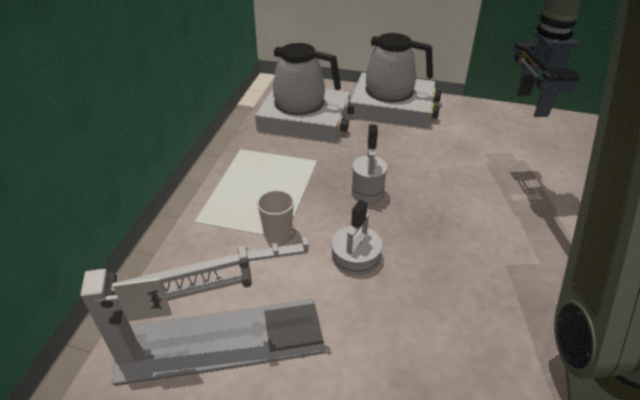

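View pics/top0.png

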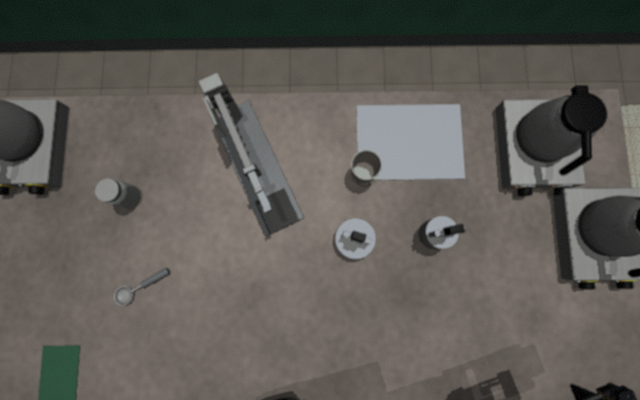

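Call:
arm_command([
  {"offset": [0.02,0,-0.055],"spin": 0},
  {"offset": [0.04,-0.01,-0.04],"spin": 0},
  {"offset": [0.055,-0.01,-0.02],"spin": 0},
  {"offset": [0.058,-0.01,-0.01],"spin": 0},
  {"offset": [0.058,-0.01,-0.01],"spin": 0},
], jaw=0.075)

```text
time_s: 1.62
ee_pos: [390.6, -432.8, 333.2]
ee_rot: [179.9, -0.0, 18.5]
force: [0.6, -0.2, 0.1]
gripper_width: 75.0
gripper_force: 0.0
```

Call:
arm_command([
  {"offset": [0.06,-0.01,0],"spin": 0},
  {"offset": [0.06,-0.005,0],"spin": 0},
  {"offset": [0.035,0,0],"spin": 0},
  {"offset": [0,0,0],"spin": 0},
  {"offset": [0,0,0],"spin": 0},
])

```text
time_s: 2.25
ee_pos: [530.8, -370.4, 332.3]
ee_rot: [-180.0, 0.1, 18.5]
force: [0.1, 0.2, 0.7]
gripper_width: 75.1
gripper_force: 0.0
```

Run:
```python
from h import *
np.set_printoptions(precision=1,suppress=True)
s=env.state();print(s['time_s'],s['ee_pos'],s['ee_rot'],s['qpos'])
T=tool()
im,d=env.grab_frame('wrist');cv2.imwrite('pics/w1.png',im);np.save('w1.npy',d)
for t in ['tall_grip']:
    for r in env.pinpoint('wrist',t)[:2]:
        u,v=r['location'];z=d[int(v),int(u)];print(t,r['score'],u,v,z,at('wrist',(u,v),z,T),atz('wrist',(u,v),170,T))
# point cloud of parts above lid
m,P=pose('wrist',T); vv,uu=np.nonzero(d>0)
pts=np.array([at('wrist',(u,v),d[v,u],T) for u,v in zip(uu[::3],vv[::3])])
for lo,hi in [(60,110),(120,150),(150,215)]:
    k=(pts[:,2]>lo)&(pts[:,2]<hi)&(np.hypot(pts[:,0]-532,pts[:,1]+369)<55)
    q=pts[k]
    if len(q)>5: 
        print(lo,hi,len(q),np.median(q,0),q.min(0),q.max(0),cv2.minAreaRect(q[:,:2].astype(np.float32)))
```

```text
2.25 [ 530.8 -370.4  332.3] [-180.     0.1   18.5] [-35.9  22.8  63.9  -0.   93.3  35.6]
tall_grip 0.87 324.0 188.2 332.0379 [ 535.6 -378.7  193.8] [ 531.2 -380.9  170. ]Traceback (most recent call last):
  File "<stdin>", line 11, in <module>
  File "h.py", line 14, in at
    def at(c,px,z,T=None): o,d=ray(c,px,T); return o+d*z
                               ~~~^^^^^^^^
  File "h.py", line 11, in ray
    m,P=pose(c,T); d=np.array([(px[0]-m['cx'])/m['fx'],(px[1]-m['cy'])/m['fy']]); u=d.copy()
        ~~~~^^^^^
  File "h.py", line 7, in pose
    m=env.camera_model(c)
ValueError: time passes only in moves, steps and waits
```

View pics/w1.png

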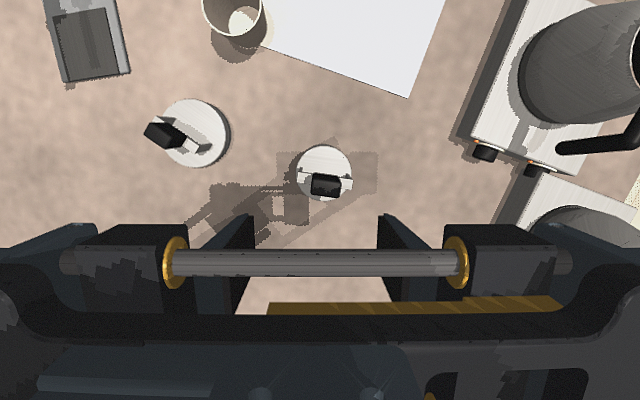

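```bash
cat >> h.py <<'E'
def cloud(c,d,T=None):
    m,P=pose(c,T); v,u=np.nonzero(d>0); z=d[v,u]
    K=np.array([[m['fx'],0,m['cx']],[0,m['fy'],m['cy']],[0,0,1.]])
    q=np.stack([u,v],1).astype(np.float64)[:,None]
    n=cv2.undistortPoints(q,K,np.array([m['k1'],0,0,0.]))[:,0]
    return (P[:3,:3]@(np.c_[n,np.ones(len(n))]*z[:,None]).T).T+P[:3,3]
E
python3 - <<'E'
from h import *
np.set_printoptions(precision=1,suppress=True)
pts=cloud('wrist',np.load('w1.npy'))
k=np.hypot(pts[:,0]-532,pts[:,1]+372)<60; p=pts[k]
print(np.histogram(p[:,2],bins=np.arange(-10,220,10)))
for lo,hi in [(80,100),(130,155),(185,205)]:
    q=p[(p[:,2]>lo)&(p[:,2]<hi)]
    if len(q)>5: print(lo,hi,len(q),np.median(q,0),cv2.minAreaRect(q[:,:2].astype(np.float32)))
E
```

```text
(array([ 455,  788,    0,   13,   16,    2,    0,    0,    1, 1499,   32,
          8,    8,    6,    5,  301,   29,   35,   37,   43,  515,    0]), array([-10,   0,  10,  20,  30,  40,  50,  60,  70,  80,  90, 100, 110,
       120, 130, 140, 150, 160, 170, 180, 190, 200, 210]))
80 100 1531 [ 550.3 -375.8   88.3] ((536.76123046875, -381.1082458496094), (82.01348114013672, 81.53006744384766), 18.051013946533203)
130 155 320 [ 536.7 -363.   146.2] ((537.5751953125, -380.5573425292969), (17.163394927978516, 71.8821029663086), 10.2555513381958)
185 205 535 [ 537.  -380.6  194.1] ((535.9456787109375, -380.9951171875), (20.18347930908203, 34.03367614746094), 10.013066291809082)
```

Call:
arm_command([
  {"offset": [0,0,0.02],"spin": 0.145},
  {"offset": [0.004,0.0113,0.04],"spin": 0},
  {"offset": [0,0,0.045],"spin": 0},
  {"offset": [0,0,0.04],"spin": 0},
  {"offset": [0,0,0.018],"spin": 0},
])

```text
time_s: 2.98
ee_pos: [535.0, -380.6, 167.1]
ee_rot: [-179.8, 0.2, 10.1]
force: [0.3, -0.5, 0.6]
gripper_width: 75.1
gripper_force: 0.0
```

Call:
arm_command([
  {"offset": [0,0,0],"spin": 0},
  {"offset": [0,0,0],"spin": 0},
  {"offset": [0,0,0],"spin": 0},
  {"offset": [0,0,0],"spin": 0},
  {"offset": [0,0,0],"spin": 0},
], jaw=0.02, newtons=30)

```text
time_s: 3.6
ee_pos: [537.6, -380.6, 170.2]
ee_rot: [180.0, -0.0, 10.3]
force: [-0.1, 0.4, 1.9]
gripper_width: 33.4
gripper_force: 30.0
```

Call:
arm_command([
  {"offset": [0,0,-0.02],"spin": 0},
  {"offset": [0,0,-0.04],"spin": 0},
  {"offset": [0,0,-0.05],"spin": 0},
  {"offset": [0,0,-0.05],"spin": 0},
  {"offset": [0,0,-0.03],"spin": 0},
], newtons=40)

```text
time_s: 4.22
ee_pos: [537.4, -380.6, 361.0]
ee_rot: [179.9, -0.0, 10.3]
force: [0.5, 0.3, -5.9]
gripper_width: 33.3
gripper_force: 40.0
```

Call:
arm_command([
  {"offset": [0.002,-0.025,0],"spin": 0},
  {"offset": [0.003,-0.045,0],"spin": 0},
  {"offset": [0.004,-0.05,0],"spin": 0},
  {"offset": [0.004,-0.05,0],"spin": 0},
  {"offset": [0.004,-0.05,0],"spin": 0},
])

```text
time_s: 4.85
ee_pos: [514.0, -159.2, 357.9]
ee_rot: [-179.9, 0.2, 10.2]
force: [0.1, 0.6, -5.9]
gripper_width: 33.2
gripper_force: 40.0
```

Call:
arm_command([
  {"offset": [0.004,-0.05,0],"spin": 0},
  {"offset": [0.004,-0.05,0],"spin": 0},
  {"offset": [0.003,-0.045,0],"spin": 0},
  {"offset": [0.001,-0.029,0],"spin": -0.06},
  {"offset": [0,0,0],"spin": -0.11},
])

```text
time_s: 5.48
ee_pos: [494.8, 14.6, 358.2]
ee_rot: [-179.9, 0.1, 20.4]
force: [0.8, -0.3, -6.0]
gripper_width: 33.3
gripper_force: 40.0
```

Call:
arm_command([
  {"offset": [0,0,0],"spin": 0},
  {"offset": [0,0,0],"spin": 0},
  {"offset": [0,0,0],"spin": 0},
])

```text
time_s: 5.85
ee_pos: [495.7, 11.9, 359.1]
ee_rot: [-180.0, 0.0, 19.9]
force: [-0.4, 0.5, -5.1]
gripper_width: 33.4
gripper_force: 40.0
```

Run:
```python
from h import *
np.set_printoptions(precision=1,suppress=True)
s=env.state();print(s['time_s'],s['ee_pos'],s['ee_rot'],s['qpos'],s['force'])
T=tool()
im,d=env.grab_frame('wrist');cv2.imwrite('pics/w2.png',im);np.save('w2.npy',d);np.save('T2.npy',T)
L={t:env.pinpoint('wrist',t)[:1] for t in ['hook_seat','bracket_top','tall_grip']}
for t in L:
    for r in L[t]:
        u,v=r['location'];z=d[int(v),int(u)];print(t,r['score'],u,v,z,at('wrist',(u,v),z,T))
p=cloud('wrist',d,T); 
print(np.histogram(p[(np.hypot(p[:,0]-598,p[:,1]-50)<90)][:,2],bins=np.arange(180,300,4)))
q=p[(np.hypot(p[:,0]-598,p[:,1]-50)<60)&(p[:,2]>219)&(p[:,2]<229)]
if len(q)>5:print(len(q),np.median(q,0),cv2.minAreaRect(q[:,:2].astype(np.float32)))
```

```text
5.85 [495.7  11.9 359.1] [-180.     0.    19.9] [ 0.1  7.6 81.1 -0.  91.4 70.2] [-0.4  0.5 -5.1]
hook_seat 0.72 318.9 85.6 301.0594 [600.6  46.3 225.7]
tall_grip 0.72 315.0 238.0 174.35547 [500.1  13.9 382.3]
(array([  54,    8,   12,   17,   21,   21,   13,    9,    4,   81,  197,
       1321,   82,  383,  125,   29,    3,    0,    0,    0,    0,    3,
         24,  268,  882,    0,    0,    0,    0]), array([180, 184, 188, 192, 196, 200, 204, 208, 212, 216, 220, 224, 228,
       232, 236, 240, 244, 248, 252, 256, 260, 264, 268, 272, 276, 280,
       284, 288, 292, 296]))
1139 [616.8  53.9 225. ] ((615.4563598632812, 52.348567962646484), (85.9892578125, 16.138437271118164), 24.94219398498535)
```

View pics/w2.png

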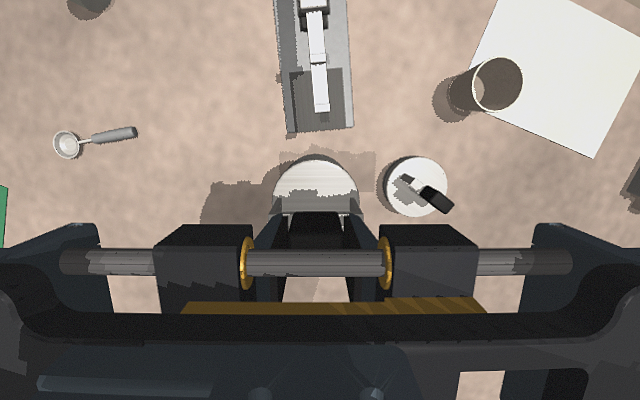

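Run:
```python
from h import *
np.set_printoptions(precision=1,suppress=True)
p=cloud('wrist',np.load('w2.npy'),np.load('T2.npy'))
for a in [24.9]:
    c,s=np.cos(np.radians(a)),np.sin(np.radians(a))
    o=np.array([598.5,50.3]); q=p[:,:2]-o; x=q@[c,s]; y=q@[-s,c]
    k=(abs(y)<25)&(p[:,2]>215)&(p[:,2]<290)
    for b in range(-44,100,4):
        m=k&(x>=b)&(x<b+4)
        if m.sum()>3: print(b,m.sum(),'z',np.percentile(p[m,2],[10,50,90]),'y',np.percentile(y[m],[2,50,98]))
```

```text
-28 51 z [230.  238.8 240.1] y [-12.9  -6.3   1.8]
-24 66 z [238.2 239.2 240. ] y [-12.6  -5.1   2.4]
-20 46 z [224.4 225.9 239.2] y [-12.6  -5.3   2.1]
-16 61 z [224.2 225.2 226.3] y [-12.8  -5.5   1.9]
-12 65 z [224.1 225.3 226.1] y [-13.1  -5.    2.5]
-8 61 z [224.  225.  225.9] y [-12.4  -5.2   2.1]
-4 63 z [224.4 225.  225.7] y [-12.7  -5.4   1.9]
0 66 z [223.9 225.  225.8] y [-13.   -4.9   2.4]
4 63 z [224.1 225.2 226. ] y [-13.   -5.3   2.1]
8 64 z [224.2 225.1 225.8] y [-12.7  -5.    2.4]
12 69 z [224.1 224.9 226. ] y [-13.   -5.7   2.4]
16 66 z [224.  225.1 225.9] y [-13.3  -5.6   2.1]
20 95 z [224.6 230.4 234. ] y [-12.5  -5.4   2.5]
24 68 z [233.2 234.1 235.3] y [-12.7  -4.9   2.1]
28 37 z [225.1 233.2 234.6] y [-12.   -5.    2.2]
32 68 z [224.2 225.  226.1] y [-12.6  -5.    2.6]
36 68 z [223.8 224.9 226. ] y [-12.9  -5.3   2.2]
40 70 z [224.  224.9 225.9] y [-13.2  -5.2   2.4]
44 68 z [223.9 225.2 226.3] y [-12.6  -5.5   2.5]
48 72 z [223.8 224.9 226.2] y [-12.9  -5.4   2.1]
52 69 z [224.2 225.  226.1] y [-13.2  -5.2   2.7]
56 74 z [223.9 225.  225.9] y [-12.5  -5.6   2.3]
60 71 z [224.  225.  225.9] y [-12.9  -5.    2.1]
64 73 z [223.9 224.9 226. ] y [-13.1  -5.3   2.7]
68 280 z [221.4 225.9 234.1] y [-20.   -4.8  10.2]
72 152 z [226.7 234.2 235.5] y [-20.7  -6.   10.5]
76 61 z [226.4 233.5 234.8] y [-20.9   2.2  10.9]
80 5 z [225.4 225.7 226.7] y [ 8.9  9.9 11. ]
```

Call:
arm_command([
  {"offset": [0,0,0.01],"spin": -0.088},
  {"offset": [0,0.008,0.03],"spin": 0},
  {"offset": [0,0.006,0.025],"spin": 0},
  {"offset": [0,0,0.009],"spin": 0},
  {"offset": [0,0,0],"spin": 0},
])

```text
time_s: 6.68
ee_pos: [501.7, -0.2, 285.4]
ee_rot: [-180.0, 0.0, 25.0]
force: [0.5, 0.1, -4.6]
gripper_width: 33.6
gripper_force: 40.0
```

Call:
arm_command([
  {"offset": [0.01,0,0],"spin": 0},
  {"offset": [0.02,0,0],"spin": 0},
  {"offset": [0.015,0,0],"spin": 0},
  {"offset": [0.005,0,0],"spin": 0},
  {"offset": [0,0,0],"spin": 0},
])

```text
time_s: 7.3
ee_pos: [547.1, 20.9, 285.3]
ee_rot: [180.0, 0.0, 25.0]
force: [-1.5, 0.9, -5.6]
gripper_width: 33.0
gripper_force: 40.0
```

Run:
```python
from h import *
np.set_printoptions(precision=1,suppress=True)
s=env.state();T=tool();print(s['time_s'],s['ee_pos'],s['ee_rot'],s['force'])
im,d=env.grab_frame('wrist');p=cloud('wrist',d,T)
q=(p-T[:3,3])@T[:3,:3]   # tool frame
for b in range(20,150,5):
    m=(q[:,0]>=b)&(q[:,0]<b+5)&(p[:,2]>215)&(p[:,2]<245)&(abs(q[:,1])<25)
    if m.sum()>3: print(b,m.sum(),np.percentile(p[m,2],[10,50,90]),np.percentile(q[m,1],[2,50,98]))
im,d=env.grab_frame('side');cv2.imwrite('pics/s3.png',cv2.resize(im[170:370,180:440],None,fx=3,fy=3))
```

```text
7.3 [547.1  20.9 285.3] [180.   0.  25.] [-1.5  0.9 -5.6]
30 59 [237.9 238.8 239.9] [-6.8  0.4  8.2]
35 122 [238.  238.8 240. ] [-6.8  0.8  8.3]
40 150 [224.3 225.3 238. ] [-7.1  0.4  7.9]
45 114 [223.9 224.9 225.9] [-7.1  0.4  7.9]
50 122 [224.2 225.  225.7] [-7.1  0.4  7.9]
55 124 [224.2 225.  225.8] [-7.   0.4  7.8]
60 114 [224.1 225.  226.1] [-7.   0.4  7.8]
65 114 [224.  224.8 225.9] [-7.   0.4  7.8]
70 123 [224.1 225.2 225.8] [-6.9  0.4  7.7]
75 124 [224.  224.8 225.6] [-6.9  0.4  7.7]
80 143 [225.6 234.  234.8] [-7.4  0.4  8.1]
85 123 [224.6 233.6 234.6] [-7.3  0.4  8.1]
90 121 [224.1 225.  225.9] [-6.8  0.4  8.4]
95 139 [224.1 225.  225.7] [-6.8  1.2  8.4]
100 141 [224.1 225.  225.9] [-7.5  0.4  8.3]
105 133 [223.9 225.  225.9] [-7.5  0.4  8.3]
110 142 [224.  225.  225.7] [-7.5  0.4  8.3]
115 145 [224.1 224.9 225.9] [-7.4  0.4  8.2]
120 146 [224.1 225.2 226. ] [-7.4  0.4  8.2]
125 360 [221.8 225.3 232.5] [-14.5   0.4  15.4]
130 330 [226.3 234.1 235.1] [-14.9   0.4  16.4]
135 303 [227.  234.3 235.4] [-14.9   0.4  15.7]
140 78 [223.5 232.7 234.8] [-14.9   0.8  16.1]
145 144 [222.3 223.2 224.3] [-7.3  0.4  8.1]
```

View pics/s3.png

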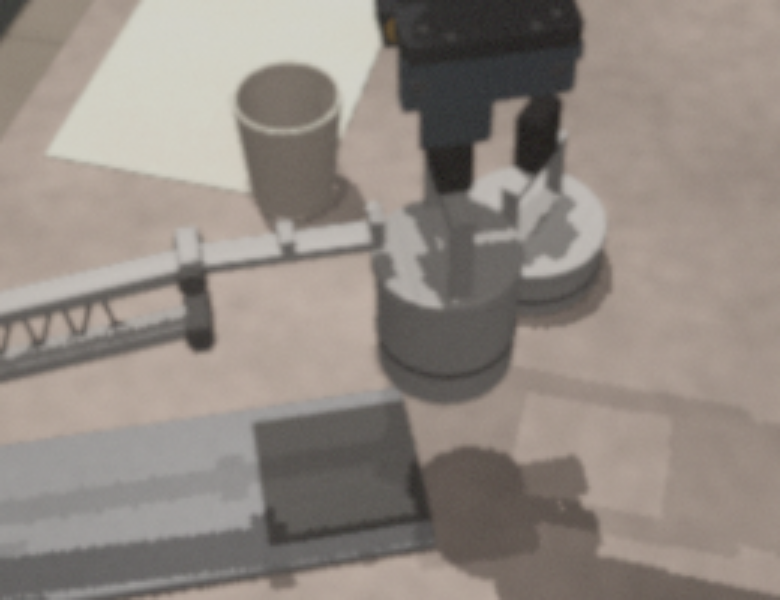

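Call:
arm_command([
  {"offset": [0.01,0,0],"spin": 0},
  {"offset": [0.015,0,0],"spin": 0},
  {"offset": [0.018,0,0],"spin": 0},
  {"offset": [0.013,0,0],"spin": 0},
  {"offset": [0.004,0,0],"spin": 0},
])

```text
time_s: 8.02
ee_pos: [602.4, 46.7, 284.9]
ee_rot: [-180.0, 0.0, 25.1]
force: [0.3, 0.1, -5.4]
gripper_width: 33.7
gripper_force: 40.0
```

Call:
arm_command([
  {"offset": [0,0,0.005],"spin": 0},
  {"offset": [0,0,0.007],"spin": 0},
  {"offset": [0,0,0.006],"spin": 0},
  {"offset": [0,0,0.004],"spin": 0},
  {"offset": [0,0,0.002],"spin": 0},
])

```text
time_s: 8.65
ee_pos: [601.2, 46.1, 261.2]
ee_rot: [-180.0, 0.0, 25.0]
force: [-1.4, 0.2, -5.3]
gripper_width: 33.5
gripper_force: 40.0
```

Call:
arm_command([
  {"offset": [0,0,0.003],"spin": 0},
  {"offset": [0,0,0.003],"spin": 0},
  {"offset": [0,0,0.004],"spin": 0},
  {"offset": [0,0,0.004],"spin": 0},
  {"offset": [0,0,0.004],"spin": 0},
])

```text
time_s: 9.28
ee_pos: [601.0, 45.9, 243.4]
ee_rot: [180.0, 0.0, 25.0]
force: [-2.2, -0.7, -1.5]
gripper_width: 33.2
gripper_force: 40.0
```

Call:
arm_command([
  {"offset": [0,0,0.004],"spin": 0},
  {"offset": [0,0,0.004],"spin": 0},
  {"offset": [0,0,0.003],"spin": 0},
  {"offset": [0,0,0.002],"spin": 0},
  {"offset": [0,0,0],"spin": 0},
])

```text
time_s: 9.9
ee_pos: [601.5, 46.1, 230.3]
ee_rot: [180.0, -0.0, 25.0]
force: [-2.7, -2.0, -1.5]
gripper_width: 33.5
gripper_force: 40.0
```

Call:
arm_command([
  {"offset": [0,0,0],"spin": 0},
  {"offset": [0,0,0],"spin": 0},
  {"offset": [0,0,0],"spin": 0},
])

```text
time_s: 10.28
ee_pos: [601.5, 46.2, 230.5]
ee_rot: [180.0, -0.0, 25.0]
force: [-1.5, -0.6, -2.1]
gripper_width: 33.3
gripper_force: 40.0
```

Call:
arm_command([
  {"offset": [0,0,0.003],"spin": 0},
  {"offset": [0,0,0.003],"spin": 0},
  {"offset": [0,0,0.003],"spin": 0},
  {"offset": [0,0,0.002],"spin": 0},
  {"offset": [0,0,0],"spin": 0},
])

```text
time_s: 10.9
ee_pos: [601.5, 46.2, 219.2]
ee_rot: [180.0, -0.0, 25.0]
force: [-2.1, -1.6, 0.8]
gripper_width: 33.0
gripper_force: 40.0
```

Call:
arm_command([
  {"offset": [0,0,0],"spin": 0},
  {"offset": [0,0,0],"spin": 0},
  {"offset": [0,0,0],"spin": 0},
])

```text
time_s: 11.28
ee_pos: [601.5, 46.2, 219.5]
ee_rot: [180.0, -0.0, 25.0]
force: [-3.1, -1.2, -0.9]
gripper_width: 33.0
gripper_force: 40.0
```

Run:
```python
from h import *
np.set_printoptions(precision=1,suppress=True)
s=env.state();T=tool();print(s['time_s'],s['ee_pos'],s['force'])
im,d=env.grab_frame('wrist');p=cloud('wrist',d,T);F=[env.state()['force']]
q=(p-T[:3,3])@T[:3,:3]
for b in range(0,90,3):
    m=(q[:,0]>=b)&(q[:,0]<b+3)&(p[:,2]>170)&(p[:,2]<260)&(abs(q[:,1])<10)
    if m.sum()>3: print(b,m.sum(),np.percentile(p[m,2],[10,50,90]))
for i in range(8): im,d=env.grab_frame('side'); F.append(env.state()['force'])
print(np.array(F).mean(0),np.std(F,0))
cv2.imwrite('pics/s4.png',cv2.resize(im[170:370,180:440],None,fx=3,fy=3))
```

```text
11.275 [601.5  46.2 219.5] [-3.1 -1.2 -0.9]
0 171 [242.4 243.1 244. ]
3 185 [187.7 242.9 243.8]
6 824 [198.8 226.3 242.2]
9 98 [186.6 187.5 233.8]
12 75 [186.5 187.  188.1]
15 35 [186.5 187.3 188. ]
18 80 [195.2 196.  196.8]
21 81 [195.5 196.2 197. ]
24 133 [187.3 194.8 196.6]
27 84 [186.5 187.3 188.1]
30 83 [186.5 187.3 188.1]
33 83 [186.4 187.4 187.9]
36 83 [186.6 187.4 188.1]
39 85 [186.5 187.4 188.2]
42 84 [186.6 187.4 188.2]
45 84 [186.4 187.3 188.1]
48 84 [186.5 187.4 188.2]
51 83 [186.4 187.4 188.3]
54 83 [186.7 187.3 188.2]
57 84 [186.3 187.2 188.1]
60 106 [186.5 187.3 188.2]
63 93 [186.2 187.2 188.1]
66 112 [186.3 191.5 197. ]
69 145 [196.  196.9 197.7]
72 119 [195.8 196.7 197.6]
75 149 [196.  196.7 197.5]
78 79 [186.2 188.  196.6]
81 114 [186.4 187.5 188.4]
84 91 [186.3 187.7 188.4]
87 108 [186.6 187.8 188.6]
[-2.1 -1.  -0.3] [0.5 0.4 0.5]
```

View pics/s4.png

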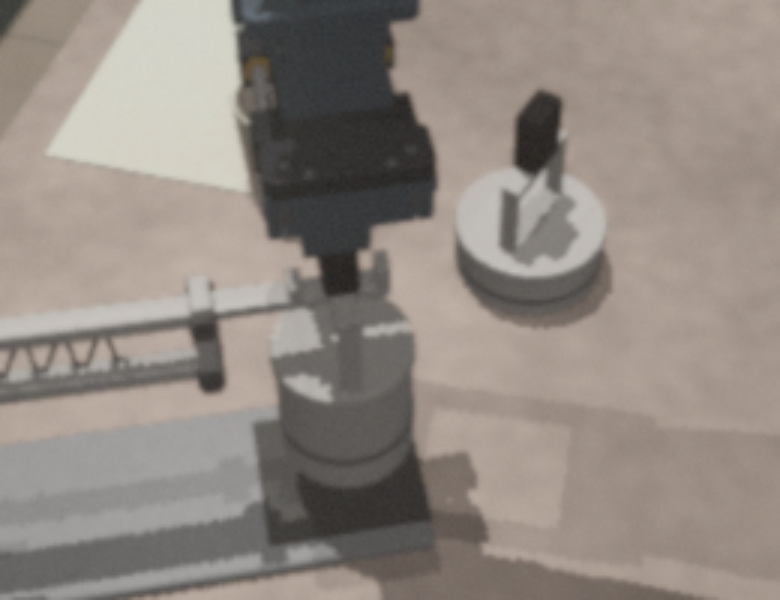

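Call:
arm_command([
  {"offset": [-0.001,0,0.001],"spin": 0},
  {"offset": [-0.001,0,0.001],"spin": 0},
  {"offset": [0,0,0],"spin": 0},
  {"offset": [0,0,0],"spin": 0},
  {"offset": [0,0,0],"spin": 0},
])

```text
time_s: 12.35
ee_pos: [600.4, 45.6, 217.7]
ee_rot: [180.0, -0.1, 25.0]
force: [2.8, 2.0, -0.6]
gripper_width: 32.9
gripper_force: 40.0
```

Call:
arm_command([
  {"offset": [0,0,0],"spin": 0},
  {"offset": [0,0,0],"spin": 0},
  {"offset": [0,0,0],"spin": 0},
  {"offset": [0,0,0],"spin": 0},
  {"offset": [0,0,0],"spin": 0},
], newtons=10)

```text
time_s: 12.98
ee_pos: [599.7, 45.3, 217.5]
ee_rot: [180.0, -0.0, 25.0]
force: [2.7, 1.7, 0.8]
gripper_width: 34.0
gripper_force: 10.0
```

Run:
```python
from h import *
np.set_printoptions(precision=1,suppress=True)
F=[]
for i in range(8): env.grab_frame('side'); F.append(env.state()['force'])
s=env.state();print(s['time_s'],s['ee_pos'],np.mean(F,0),s['gripper_force'])
```

```text
13.375 [599.6  45.3 217.4] [2.5 1.2 0.1] 9.999719113111496
```

Call:
arm_command([
  {"offset": [0.001,0,0],"spin": 0},
  {"offset": [0,0,0],"spin": 0},
  {"offset": [0,0,0],"spin": 0},
], newtons=4)

```text
time_s: 13.75
ee_pos: [599.9, 45.4, 217.2]
ee_rot: [-180.0, 0.1, 25.0]
force: [-0.8, 0.2, -0.3]
gripper_width: 34.0
gripper_force: 4.0
```

Call:
arm_command([
  {"offset": [0,0,0],"spin": 0},
  {"offset": [0,0,0],"spin": 0},
  {"offset": [0,0,0],"spin": 0},
  {"offset": [0,0,0],"spin": 0},
  {"offset": [0,0,0],"spin": 0},
], jaw=0.07)

```text
time_s: 14.38
ee_pos: [600.5, 45.7, 217.4]
ee_rot: [180.0, 0.0, 25.0]
force: [1.3, 0.3, -0.1]
gripper_width: 69.5
gripper_force: 0.0
```

Call:
arm_command([
  {"offset": [0,0,-0.01],"spin": 0},
  {"offset": [0,0,-0.025],"spin": 0},
  {"offset": [0,0,-0.04],"spin": 0},
  {"offset": [0,0,-0.04],"spin": 0},
  {"offset": [0,0,-0.025],"spin": 0},
])

```text
time_s: 15.0
ee_pos: [600.9, 45.7, 360.7]
ee_rot: [179.9, -0.2, 25.0]
force: [-0.1, 0.2, -0.2]
gripper_width: 70.2
gripper_force: 0.0
```

Call:
arm_command([
  {"offset": [0,0,0],"spin": 0},
  {"offset": [0,0,0],"spin": 0},
  {"offset": [0,0,0],"spin": 0},
  {"offset": [0,0,0],"spin": 0},
  {"offset": [0,0,0],"spin": 0},
])

```text
time_s: 15.62
ee_pos: [600.4, 45.7, 356.9]
ee_rot: [-180.0, 0.1, 25.0]
force: [-0.3, 0.2, -0.0]
gripper_width: 70.1
gripper_force: 0.0
```

Run:
```python
from h import *
np.set_printoptions(precision=1,suppress=True)
T=tool();print(env.state()['time_s'],T[:3,3])
im,d=env.grab_frame('wrist');cv2.imwrite('pics/w5.png',im);p=cloud('wrist',d,T)
q=(p-T[:3,3])@T[:3,:3]
for b in range(-20,40,3):
    m=(q[:,0]>=b)&(q[:,0]<b+3)&(p[:,2]>150)&(p[:,2]<260)&(abs(q[:,1])<20)
    if m.sum()>3: print(b,m.sum(),np.percentile(p[m,2],[10,50,90]),np.percentile(q[m,1],[2,98]))
```

```text
15.625 [600.4  45.7 356.9]
-11 58 [239.7 240.7 241.6] [-14.4  14.3]
-8 79 [240.1 241.4 242.6] [-16.5  18. ]
-5 87 [240.3 241.8 242.5] [-16.4  17.4]
-2 101 [240.2 241.5 242.5] [-16.5  19.8]
1 103 [240.2 241.3 242.1] [-18.7  18.6]
4 102 [194.1 241.2 242.1] [-18.7  19.8]
7 299 [200.8 227.7 241.2] [-15.5  15.6]
10 31 [184.3 185.5 186.7] [-6.8  7.9]
13 34 [184.9 185.9 186.9] [-6.8  7.9]
16 25 [185.2 185.7 186.6] [-6.8  7.9]
19 26 [193.5 194.6 195.7] [-6.6  7.7]
22 26 [193.8 194.7 195.6] [-6.6  7.7]
25 52 [185.9 194.1 195.3] [-6.6  7.7]
28 26 [184.6 185.3 186.1] [-6.7  7.8]
31 39 [184.9 185.8 186.5] [-6.7  7.8]
34 26 [184.7 185.8 186.6] [-6.7  7.8]
37 39 [184.9 185.6 186.8] [-6.7  7.8]
```

View pics/w5.png

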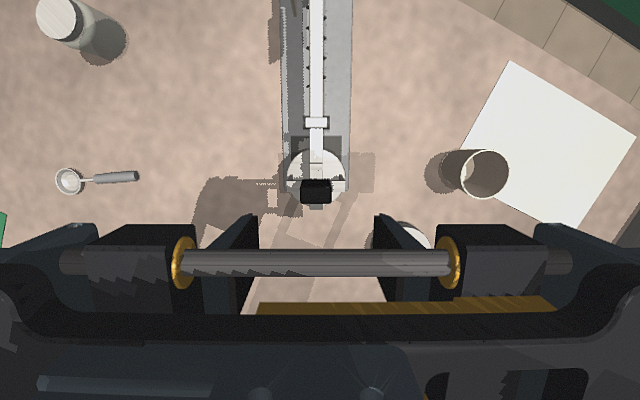

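The picture shows the tall canister hanging in the hook with its grip block upright at (316,190). The hook is at 185.7 mm and the grip about 31.5 mm above it, with the robot well clear.

```bash
python3 -c "
from workcell import env
print(env.job_done())"
```

```text
the job is handed in; nothing more can be done
None
```

The tall canister hangs released and still in the hook, which has sunk to about 186 mm with the grip about 31.5 mm above the seat; the low canister was not touched, and the job is handed in (no verdict was returned).

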